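# Close up the parts chest

### The arm

A 6-joint arm with a two-finger parallel gripper is mounted at the origin on the work surface. World frame = base frame: x ahead of the robot, y to its left, z up, the work surface at z = 0. Lengths are in mm, angles in rad, forces in N, time in s.
With the tool pointing down it reaches from about 350 to 975 mm from the base axis. Payload 7.1 kg.
Tool frame: the origin (TCP) lies midway between the tips of the shut fingers; the grasp point (between the pads) lies 19 mm behind it; z points along the fingers, y is the line along which they close (so a half turn about z gives the same grasp; the last joint's range is limited). The gripper opens to 88 mm and grips with 3 to 60 N. Pads are 20 mm wide; open, the fingers measure 115 mm over their backs; the gripper's body (75 mm by 178 mm) begins 61 mm behind the grasp point.
Start: joints at [-1.126, 0.423, 1.63, -0, 1.089, -0.019], TCP at [279.608, -558.949, 222.675] pointing down, gripper open.
Joint ranges: [-3, 3], [-0.9, 2.11], [0.09, 2.58], [-1.31, 4.45], [0.11, 2.69], [-2.54, 2.54]. Speed limits (rad/s): [2.39, 2.39, 3.01, 3.14, 3.14, 3.14].

### API

Orientations are given as a rotation vector (axis times angle).
In Python, from workcell import ctrl gives the robot as it stands. The module is installed in compiled form; this text tells all that it offers.
- The arm moves only by the tool apply_moves, never from a script. Its argument "targets" is a list of rows, each a list of 3 entries, a list of its own where there are three numbers: the opening, from -1 (shut) to 1 (fully open), then the shift along the tool's x, y, z normalised to -1 to 1, where 1 is 5 cm, then the turn, a rotation vector about the tool's x, y, z normalised to -1 to 1, where 1 is 90 degrees. In form: [[jaw, [x, y, z], [wx, wy, wz]], ...]. A call has 1 to 8 rows; each row shifts and turns the commanded pose from where the row before left it, along the tool's axes as they then stand; what a row does not reach is not made up. A row lasts 1/8 s, in which the tool goes at most 62.5 mm and 10.7 degrees, less where a joint would pass 70% of its speed; a pose out of reach is approached as far as the arm can. A call with a number of a shift or a turn outside -1 to 1 is refused whole. A call with a gripper value outside its range is refused whole. The fingers move at their own pace and stop on an object; the grip force is fixed at half the most. Time passes only in rows, so rows that do not move let the fingers close. It gives the time, the measured TCP pose, the force, the opening and the grip force at its end, in the units of the state.
- ctrl.get_obs(): the state, without advancing time (a new reading comes with each control period).
- ctrl.get_image(name): name is "scene" or "top" or "wrist"; returns a dict with "pixels" (480x640x3 uint8, blue, green, red), "camera_matrix" (3x3 intrinsics, pixels), "view" (4x4, takes a point from world to camera coordinates); the wrist camera has in their place "hand_eye" (4x4, takes a point from camera to tool coordinates, whose origin is the TCP and whose axes are the flange's). Camera axes: x right, y down, z forward; pixel columns grow to the right and rows downward; lengths in mm; the calibration is good to about 2 mm. A picture is of the moment at which its call begins: read the wrist's pose just before it. There is no depth.
- ctrl.close_job(): hands the job in; it is judged then, once.
Trained networks look in the newest picture that a camera, given by its name, has taken for a name from the list of things; names that differ only in an ending like _2 or _b are one class to them, and where a whole thing is asked for, a point or a joint stands for the part that bears it (a point fixed in the world has none). Each returns a list of dicts, best first, with "score" (0 to 1); they miss things now and then, are a little off and sometimes report something else, mostly with a low value. They report only what shows in the picture. A call takes as long as a camera call.
- ctrl.masks_of(label, camera): "region" (480x640 bool, what is visible of it) and "bbox" ([left, top, right, bottom] in pixels, round what is visible of it).
- ctrl.pinpoint(label, camera): "xy" ([column, row] in pixels: a listed point, or the origin of a listed thing).
The state is a dict: "t": time; "qpos": joint angles; "qvel": joint speeds; "joint_torque": joint torques, N m; "ee_pos": TCP position; "orientation": TCP orientation; "ft_force": force on the tool from outside, world axes, zero at the start; "moment": the same for the moment, N m; "width": finger opening in mm; "grasp_force": force on a finger pad.
Only numpy, scipy, OpenCV 4.12 (cv2) and the standard library are available. Lean on these libraries where they do the work, as an engineer would, in place of code of your own. Each camera call takes 0.05 s, during which the arm holds its last target. There are 200 camera calls.

### The job

Close up the grey parts chest on the assembly bench before the bench is wheeled away: push both drawers fully home and swing the lid down until it is fully shut, in any order. Only push with the fingertips, gently and without slamming; pick nothing up, and leave everything standing around the chest and lying in its top tray where it is.

Things in the scene. Friction and masses are not known exactly. Their poses are not given: they have to be found in the camera images.
- chest: grey sheet-steel parts chest, fixed to the table, 160 mm deep (x), 290 wide (y), 105 high. Origin: centre of its underside; its x axis points from the drawer side (facing the robot) to the hinge side, y along the front to the left seen from the robot, z up. Two equal drawers side by side below; above them an open tray (floor 64 mm, rim 105 mm above the table) with a hinged lid
- drawer_left (a joint): how far the left drawer (chest +y half) sticks out, m: 0 = fully home, front flush with the chest's front face 80 mm before the chest's origin; starts 0.035 to 0.075 and can go to 0.10. Slides along chest x with about 1.5 N of friction, and stays where it is left
- drawer_right (a joint): the same for the right drawer (chest -y half)
- drawer_left_front (a point): point on the outer face of the left drawer's flat front (no handle; the front is 141 mm wide and reaches from 4 to 60 mm above the table), in the middle of its width, 50 mm above the table; moves with the drawer. Drawer closes along chest +x
- drawer_right_front (a point): the same point on the right drawer's front
- lid (a joint): angle of the lid, rad: 0 = shut flat on the chest, about 1.57 = upright. Starts 1.1 to 1.45, leaning a little towards the robot. The hinge is stiff: the lid stays at any angle where it is left and takes about 1 to 3 N at its free edge to push down, all the way to shut
- lid_edge (a point): middle of the lid's free edge, on its outer face (the face that is on top when shut and looks away from the robot when open). The lid is a plate 5 mm thick, 165 mm from hinge to free edge, 294 mm wide, with a 14 mm lip turned inwards at the free edge
- lid_hinge (a point): middle of the lid's hinge line, on the lid's outer face; the hinge runs along chest y at the chest's far (+x) upper edge, axis 106 mm above the table and 80 mm behind the chest's origin; this point is 5 mm off the axis along the lid's outward normal
- bracket: a small loose steel angle bracket, 50 x 30 x 31 mm, lying in the chest's top tray; origin under its base
- spool: a loose aluminium bushing, 32 mm across and 28 mm high, standing in the chest's top tray; origin under its centre
- can: a loose spray can, 54 mm across and 170 mm high, standing beside the chest (either side); origin under its centre
- glue: a loose white glue bottle, 54 mm across and 150 mm high, standing beside the chest (the other side); origin under its centre
- tape: a loose cardboard tape core (ring), 100 mm across and 48 mm high, lying flat; origin under its centre
- driver: a loose screwdriver, about 200 mm long, lying on the table; origin at its underside near its middle
- mug: a loose white cup, 76 mm across and 85 mm high; origin under its centre

How it is judged (in metres and radians):
At the end, for the whole second after the job is handed in: Both drawers are within 4 mm of fully home, the lid is within 0.04 rad of shut, and every loose thing is at rest within 20 mm of where it started, can, glue bottle and cup upright (value of joint each of drawer_left, drawer_right below 0.004 m and value of joint lid below 0.04 rad and linear speed of each of bracket, spool, can, glue, tape, driver, mug below 0.02 m/s and distance of each of bracket, spool, can, glue, tape, driver, mug from where it was at the start of the episode below 0.02 m and angle between each of can, glue, mug's own z axis and vertical below 0.2 rad); the robot touches nothing.
It fails at once if a drawer is slammed (moves faster than 0.4 m/s) (velocity of joint any of drawer_left, drawer_right below -0.4 m/s).
It fails at once if the lid is slammed (closes faster than 4 rad/s) (velocity of joint lid below -4 rad/s).
It fails at once if a loose thing is lifted, carried or pushed more than 30 mm from its place (distance of any of bracket, spool, can, glue, tape, driver, mug from where it was at the start of the episode above 0.03 m).
It also fails if it takes over 61 s, if anything falls off the work surface, if the arm or the gripper's body presses on something with over 40 N, if the wrist force passes 120 N, or if a joint passes its speed limit or range.

## Working session

There is one attempt and no reset: what is moved stays moved. The work goes in short steps, Python scripts to look and compute and a tool call to move; the robot and the scene stay as the last step left them, time stands still between calls to the robot, and variables do not carry over. Pictures are saved under pics/ and viewed, at most 10 in all, crops included, and the job is handed in when it is done.

Besides the shell and the picture viewer there is one more tool, called after ">>>" in YAML: its name, and indented under it one key for each argument. apply_moves: Moves the arm, as the interface text tells. Scaled input: -1 to 1 covers 5 cm each way for a shift and 90 degrees each way for a turn. Its arguments: {"type":"object","properties":{"targets":{"type":"array"}},"required":["targets"]}

```bash
mkdir -p pics
cat > h.py <<'E'
import numpy as np, cv2
from scipy.spatial.transform import Rotation as R
from scipy.optimize import least_squares
from workcell import ctrl
def cams(names=("scene","top")):
    return {n:ctrl.get_image(n) for n in names}
def tri(label,C):
    obs=[]
    for n,c in C.items():
        r=ctrl.pinpoint(label,n)
        if r: obs.append((n,c,np.array(r[0]["xy"],float),r[0]["score"]))
    return obs
def proj(c,p):
    q=c["view"]@np.append(p,1); u=c["camera_matrix"]@q[:3]; return u[:2]/u[2]
def ray(c,xy):
    d=np.linalg.inv(c["camera_matrix"])@np.append(xy,1); V=np.linalg.inv(c["view"])
    return V[:3,3], V[:3,:3]@d
def onz(c,xy,z):
    o,d=ray(c,xy); return o+d*(z-o[2])/d[2]
def tri2(obs):
    A=[];b=[]
    for n,c,xy,s in obs:
        o,d=ray(c,xy); d=d/np.linalg.norm(d); P=np.eye(3)-np.outer(d,d); A.append(P); b.append(P@o)
    A=np.vstack(A);b=np.hstack(b); x=np.linalg.lstsq(A,b,rcond=None)[0]; return x,np.linalg.norm(A@x-b)
E
python3 - <<'E'
from h import *
np.set_printoptions(precision=1,suppress=True)
C=cams()
for n in C: cv2.imwrite(f"pics/{n}0.png",C[n]["pixels"])
for l,z in [("chest",0),("drawer_left_front",50),("drawer_right_front",50),("lid_edge",None),("lid_hinge",None),("bracket",64),("spool",64),("can",0),("glue",0),("tape",0),("driver",0),("mug",0)]:
    o=tri(l,C)
    print(l,[(n,xy,round(s,2),onz(c,xy,z) if z is not None else '') for n,c,xy,s in o], tri2(o) if len(o)>1 else '')
o=ctrl.get_obs(); print(o["ee_pos"],o["orientation"],R.from_rotvec(o["orientation"]).as_matrix(),o["t"],o["width"])
E
```

```text
chest [('scene', array([362.8, 241. ]), 0.85, array([641.3,  55.5,  -0. ])), ('top', array([282.6, 215.2]), 0.56, array([628. ,  53.7,   0. ]))] (array([634.9,  57.5,  -8.5]), np.float64(8.635048779142455))
drawer_left_front [('scene', array([334.2, 193.4]), 0.91, array([524.3, 155.8,  50. ])), ('top', array([235.1, 251.5]), 0.93, array([534.5, 161.1,  50. ]))] (array([529.4, 157.6,  52.3]), np.float64(7.949434402145744))
drawer_right_front [('top', array([294.7, 274.8]), 0.76, array([478. ,  21.7,  50. ]))] 
lid_edge [('scene', array([373.7, 186.2]), 0.6, ''), ('top', array([273.9, 175. ]), 0.57, '')] (array([662.3,  47.9, 255.9]), np.float64(1.7183757235235773))
lid_hinge [('scene', array([391.7, 235.4]), 0.92, ''), ('top', array([289.1, 169.3]), 0.88, '')] (array([721.1,  31.9,  91.7]), np.float64(4.193627469588946))
bracket [('top', array([263.3, 206.7]), 0.8, array([637.3,  93.2,  64. ]))] 
spool [('top', array([302.6, 205.9]), 0.5, array([637.7,   1.3,  64. ]))] 
can [('scene', array([417.5, 189.8]), 0.86, array([743.3, 283.9,   0. ])), ('top', array([187.8, 168.8]), 0.93, arra
[... 355 characters left out ...]
[ 396.1, -312.4,    0. ])), ('top', array([437.5, 304.7]), 0.61, array([ 405.5, -315.8,    0. ]))] (array([ 402.5, -315.4,   10.4]), np.float64(4.667181131410108))
driver [('scene', array([319.9, 139.4]), 0.55, array([400.5, 390.9,   0. ])), ('top', array([152.3, 304.9]), 0.61, array([413.3, 369.4,   0. ]))] (array([412.7, 357.2,  36.9]), np.float64(0.0937937991154873))
mug [('scene', array([249.6, 403.9]), 0.77, array([ 519.1, -482. ,    0. ])), ('top', array([503.8, 260.1]), 0.58, array([ 510.1, -478.6,    0. ]))] (array([ 513.8, -480.3,  -10.2]), np.float64(4.427025774074877))
[ 279.6 -559.   222.7] [3.1 0.7 0. ] [[ 0.9  0.4  0. ]
 [ 0.4 -0.9  0. ]
 [ 0.   0.  -1. ]] 1.3 87.84007350637336
```

View pics/scene0.png

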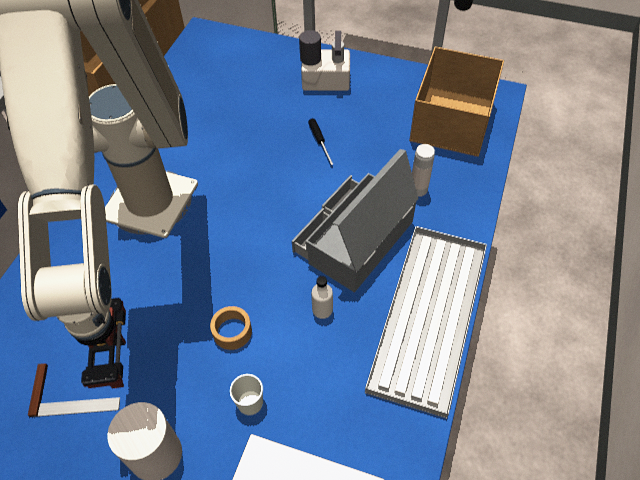

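View pics/top0.png

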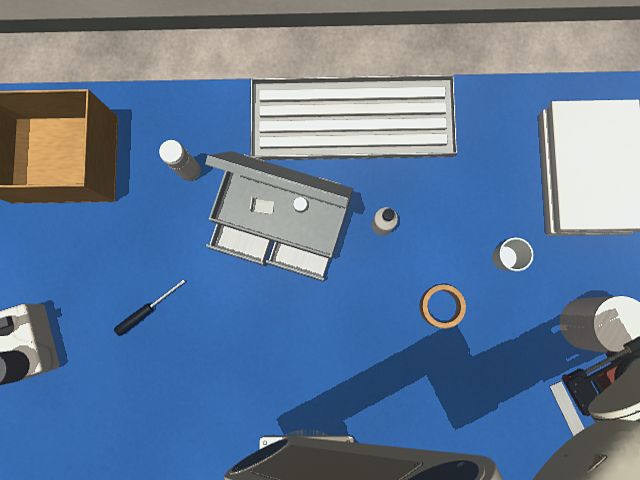

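The pictures show the chest turned about -16°, centred near (283,215) in the top view. Its lid leans towards the robot, and the glue bottle stands to the right at (385,222), with the can at left rear (175,155). Next I'll magnify the chest to fit its pose from the corners.

Run:
```python
import cv2
a=cv2.imread("pics/top0.png")[145:287,195:365]
cv2.imwrite("pics/topc.png",cv2.resize(a,None,fx=4,fy=4,interpolation=cv2.INTER_CUBIC))
a=cv2.imread("pics/scene0.png")[140:296,280:430]
cv2.imwrite("pics/scc.png",cv2.resize(a,None,fx=3.8,fy=3.8,interpolation=cv2.INTER_CUBIC))
```

```text
(no output)
```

View pics/topc.png

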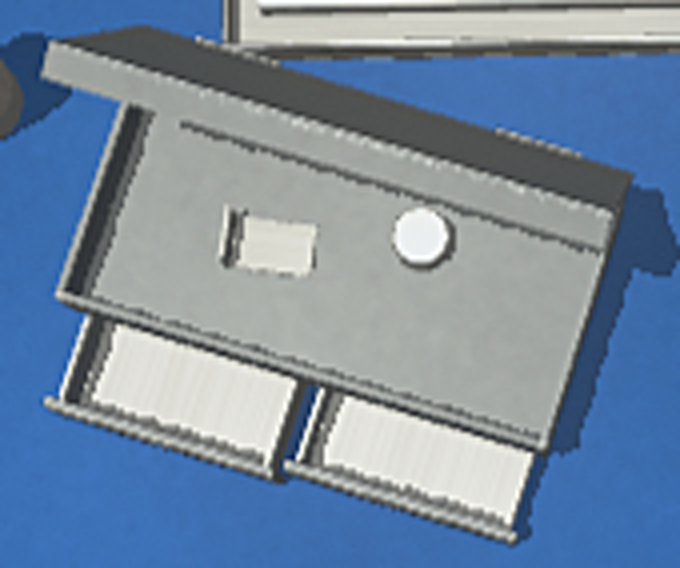

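View pics/scc.png

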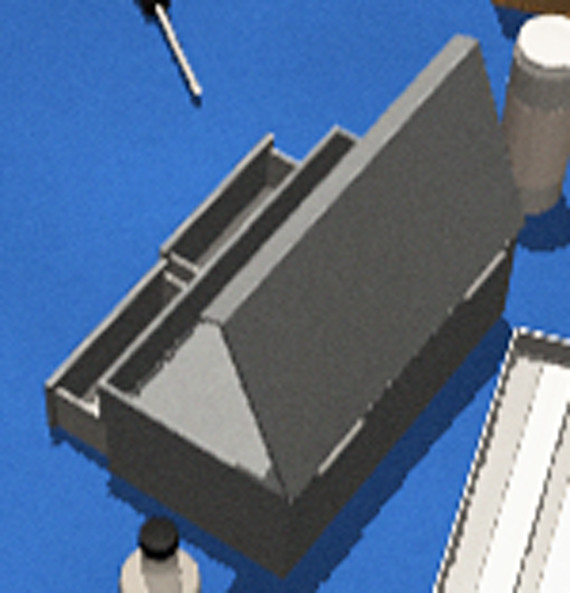

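```bash
cat > fit.py <<'E'
from h import *
np.set_printoptions(precision=1,suppress=True)
C=cams()
def pts(p):
    x,y,th,a,dl,dr=p; a=a;ca,sa=np.cos(a),np.sin(a)
    L={}
    for s,n in((1,'l'),(-1,'r')):
        L['c'+n]=(-80,145*s,105)
        L['e'+n]=(80-165*ca+5*sa,147*s,106+165*sa+5*ca)
        L['h'+n]=(80+5*sa,147*s,106+5*ca)
    L['ll']=(-80-dl,143,60);L['lr']=(-80-dl,2,60);L['rl']=(-80-dr,-2,60);L['rr']=(-80-dr,-143,60)
    c,s=np.cos(th),np.sin(th)
    return {k:np.array([x+c*v[0]-s*v[1],y+s*v[0]+c*v[1],v[2]]) for k,v in L.items()}
T=dict(cl=(58,297),cr=(547,450),ll=(45,403),lr=(277,481),rl=(285,468),rr=(517,544),hl=(150,28),el=(50,42),hr=(632,175),er=(612,213))
S=dict(er=(222,322),el=(478,42),hr=(290,497),hl=(523,215),cr=(102,385),cl=(338,127),rr=(47,385),rl=(165,262),ll=(272,136),lr=(162,252))
O=[("top",k,np.array(v)/4+(194.6,144.6)) for k,v in T.items()]+[("scene",k,np.array(v)/3.8+(279.6,139.6)) for k,v in S.items()]
def f(p):
    P=pts(p); return np.concatenate([proj(C[n],P[k])-v for n,k,v in O])
r=least_squares(f,[635,55,-.28,1.2,50,50],loss="soft_l1",x_scale=[10,10,.1,.1,10,10])
print(r.x.tolist())
e=f(r.x).reshape(-1,2)
for (n,k,_),q in zip(O,e): print(n,k,q)
P=pts(r.x); print({k:v.round() for k,v in P.items()})
for k,z in(("can",170),("glue",150)):
    for n in C: 
        print(k,n,[ (onz(C[n],m["bbox"][:2],z),onz(C[n],m["bbox"][2:],z)) for m in ctrl.masks_of(k,n)[:1]])
E
python3 fit.py
```

```text
[633.9994548524396, 50.135718534102196, -0.31566270156533416, 1.2127176114429323, 55.15461614704363, 49.479991164167245]
top cl [-0.9  0.2]
top cr [-0.5 -0.1]
top ll [-0.1 -0.5]
top lr [-0.7 -2.1]
top rl [-0.3 -0.6]
top rr [-0.2 -1.5]
top hl [-1.8 -0.9]
top el [-0.1 -0.3]
top hr [ 0.8 -0.6]
top er [ 0.5 -0.3]
scene er [-0.7  0.7]
scene el [-0.6 -0.6]
scene hr [-0.2  2. ]
scene hl [0.3 2.3]
scene cr [-2.2 -0.1]
scene cl [-1.5 -0.3]
scene rr [-1.1  0.1]
scene rl [-1.  -0.8]
scene ll [-0.9 -0.4]
scene lr [-1.  -0.1]
{'cl': array([603., 213., 105.]), 'el': array([705., 182., 262.]), 'hl': array([760., 164., 108.]), 'cr': array([513., -63., 105.]), 'er': array([614., -98., 262.]), 'hr': array([ 669., -116.,  108.]), 'll': array([550., 228.,  60.]), 'lr': array([506.,  94.,  60.]), 'rl': array([510.,  88.,  60.]), 'rr': array([467., -46.,  60.])}
can scene [(array([699.3, 292.4, 170. ]), array([804.4, 136.7, 170. ]))]
can top [(array([769.6, 312.1, 170. ]), array([675.6, 217.5, 170. ]))]
glue scene [(array([ 578.7, -196.7,  150. ]), array([ 656.8, -275.1,  150. ]))]
glue top [(array([ 610.1, -159.3,  150. ]), array([ 551.9, -207.4,  150. ]))]
```

```bash
cat > go.py <<'E'
# usage: go.py lx ly z : chest-local target -> shift in tool axes (units), yaw turn (units)
import sys
from h import *
np.set_printoptions(precision=3,suppress=True)
X,Y,TH=634,50.1,-.3157
def rep(*a):
    o=ctrl.get_obs(); M=R.from_rotvec(o["orientation"]).as_matrix(); p=np.array(o["ee_pos"])
    c,s=np.cos(TH),np.sin(TH); d=p[:2]-(X,Y)
    yaw=np.arctan2(M[1,0],M[0,0])
    print("t",o["t"],"p",p,"local",c*d[0]+s*d[1],-s*d[0]+c*d[1],"F",np.array(o["ft_force"]),"w",o["width"],"tilt",M[:,2])
    print("turn z units",(yaw-TH)/(np.pi/2),"q",np.array(o["qpos"]))
    for lx,ly,z in a:
        t=np.array([X+c*lx-s*ly,Y+s*lx+c*ly,z]); print("target",t,"tool units",M.T@(t-p)/50,"after turn",np.array([[c,s,0],[s,-c,0],[0,0,-1]])@(t-p)/50)
if __name__=="__main__":
    a=list(map(float,sys.argv[1:])); rep(*[a[i:i+3] for i in range(0,len(a),3)])
E
python3 go.py -165 -72.5 222
```

```text
t 1.6 p [ 279.625 -558.956  222.69 ] local -147.76081835300664 -688.9826072324342 F [ 1.053 -0.177 -0.304] w 87.90682009579032 tilt [ 0. -0. -1.]
turn z units 0.4962515740040879 q [-1.126  0.423  1.63   0.     1.089 -0.019]
target [454.644  32.413 222.   ] tool units [ 8.422 -9.012  0.013] after turn [ -0.345 -12.33    0.014]
```

>>> apply_moves:
  targets:
    - [-1,[0.3,-0.6,0],[0,0,0]]
    - [-1,[0.5,-0.65,0],[0,0,0]]
    - [-1,[0.65,-0.65,0],[0,0,0]]
    - [-1,[0.65,-0.65,0],[0,0,0]]
    - [-1,[0.65,-0.65,0],[0,0,0.1]]
    - [-1,[0,0,0],[0,0,0.1]]
    - [-1,[0,0,0],[0,0,0.1]]
    - [-1,[0,0,0],[0,0,0.1]]

```text
t: 2.6
ee_pos: [331.2, -354.2, 222.9]
orientation: [3.13, -0.265, 0.0]
ft_force: [-0.7, -0.2, 0.7]
width: 11.2
grasp_force: 0.0
```

```bash
python3 go.py -165 -72.5 222
```

```text
t 2.6 p [ 331.191 -354.208  222.876] local -162.31348130929254 -478.3435383749912 F [-0.681 -0.223  0.74 ] w 11.182650875245255 tilt [ 0. -0. -1.]
turn z units 0.09328126079255494 q [-0.843  0.216  1.933 -0.     0.992  0.896]
target [454.644  32.413 222.   ] tool units [ 1.132 -8.038  0.016] after turn [-0.054 -8.117  0.018]
```

>>> apply_moves:
  targets:
    - [-1,[0,0,0],[0,0,0.093]]
    - [-1,[0,-1,0],[0,0,0]]
    - [-1,[0,-1,0],[0,0,0]]
    - [-1,[0,-1,0],[0,0,0]]
    - [-1,[0,-1,0],[0,0,0]]
    - [-1,[0,-1,0],[0,0,0]]
    - [-1,[0,-1,0],[0,0,0]]
    - [-1,[0,-1,0],[0,0,0]]

```text
t: 3.6
ee_pos: [438.5, -19.5, 223.0]
orientation: [3.104, -0.486, 0.001]
ft_force: [1.1, -1.6, -0.3]
width: 0.4
grasp_force: 0.0
```

```bash
python3 go.py -165 -72.5 45
```

```text
t 3.6 p [438.475 -19.509 223.016] local -164.24969478364176 -126.87567645858539 F [ 1.067 -1.622 -0.32 ] w 0.3656582944355411 tilt [ 0.001 -0.    -1.   ]
turn z units 0.0032758962183618355 q [-0.072  0.145  2.024 -0.     0.972  1.81 ]
target [454.644  32.413  45.   ] tool units [-0.013 -1.087  3.56 ] after turn [-0.015 -1.088  3.56 ]
```

>>> apply_moves:
  targets:
    - [-1,[0,-0.6,0.3],[0,0,0.003]]
    - [-1,[0,-0.45,0.6],[0,0,0]]
    - [-1,[0,0,0.8],[0,0,0]]
    - [-1,[0,0,0.8],[0,0,0]]
    - [-1,[0,0,0.6],[0,0,0]]
    - [-1,[0,0,0.4],[0,0,0]]
    - [-1,[0,0,0.06],[0,0,0]]
    - [-1,[0,0,0],[0,0,0]]

```text
t: 4.6
ee_pos: [454.5, 28.9, 45.0]
orientation: [-3.103, 0.493, -0.001]
ft_force: [-0.2, -0.4, 0.3]
width: 0.7
grasp_force: 0.0
```

```bash
python3 go.py -90 -72.5 45
```

```text
t 4.6 p [454.479  28.886  45.046] local -164.06218113105223 -75.90371168092625 F [-0.199 -0.431  0.253] w 0.7427882946366702 tilt [ 0.  0. -1.]
turn z units 0.0002223795605490028 q [0.037 0.494 2.096 0.    0.551 1.923]
target [525.938   9.126  45.   ] tool units [ 1.481 -0.068  0.001] after turn [ 1.481 -0.068  0.001]
```

>>> apply_moves:
  targets:
    - [-1,[0.12,0,0],[0,0,0]]
    - [-1,[0.12,0,0],[0,0,0]]
    - [-1,[0.12,0,0],[0,0,0]]
    - [-1,[0.2,0,0],[0,0,0]]
    - [-1,[0.2,0,0],[0,0,0]]
    - [-1,[0.2,0,0],[0,0,0]]
    - [-1,[0.2,0,0],[0,0,0]]
    - [-1,[0.16,0,0],[0,0,0]]

```text
t: 5.6
ee_pos: [517.5, 8.1, 44.6]
orientation: [3.103, -0.493, -0.0]
ft_force: [-1.4, -0.0, 1.1]
width: 0.3
grasp_force: 0.9
```

```bash
python3 go.py -90 -72.5 45
```

```text
t 5.6 p [517.469   8.126  44.596] local -97.7399628400099 -76.08088619717317 F [-1.429 -0.04   1.11 ] w 0.32306105901019944 tilt [-0. -0. -1.]
turn z units 0.00018206252326749932 q [-0.007  0.551  1.962 -0.     0.629  1.879]
target [525.938   9.126  45.   ] tool units [ 0.155 -0.072 -0.008] after turn [ 0.155 -0.072 -0.008]
```

Pushing on in small steps until the force rises.

>>> apply_moves:
  targets:
    - [-1,[0.05,0,0],[0,0,0]]
    - [-1,[0.05,0,0],[0,0,0]]
    - [-1,[0.04,0,0],[0,0,0]]
    - [-1,[0.02,0,0],[0,0,0]]
    - [-1,[0,0,0],[0,0,0]]

```text
t: 6.22
ee_pos: [524.5, 5.9, 44.6]
orientation: [-3.103, 0.493, -0.0]
ft_force: [0.3, 0.4, -0.5]
width: 0.3
grasp_force: 0.4
```

```bash
python3 go.py -90 -72.5 45
```

```text
t 6.225 p [524.492   5.947  44.639] local -90.38728087760299 -75.97072221889174 F [ 0.318  0.379 -0.516] w 0.30909853442463525 tilt [ 0. -0. -1.]
turn z units 0.0003089584753389927 q [-0.011  0.558  1.946 -0.     0.637  1.875]
target [525.938   9.126  45.   ] tool units [ 0.008 -0.069 -0.007] after turn [ 0.008 -0.069 -0.007]
```

>>> apply_moves:
  targets:
    - [-1,[0.03,0,0],[0,0,0]]
    - [-1,[0.03,0,0],[0,0,0]]
    - [-1,[0,0,0],[0,0,0]]

```text
t: 6.6
ee_pos: [524.7, 5.7, 44.5]
orientation: [-3.103, 0.493, 0.008]
ft_force: [-9.4, 4.8, 8.1]
width: 0.6
grasp_force: 5.4
```

>>> apply_moves:
  targets:
    - [-1,[0.03,0,0],[0,0,0]]
    - [-1,[0,0,0],[0,0,0]]

```text
t: 6.85
ee_pos: [524.5, 5.7, 44.5]
orientation: [-3.103, 0.493, 0.013]
ft_force: [-14.2, 8.6, 12.8]
width: 0.3
grasp_force: 8.3
```

>>> apply_moves:
  targets:
    - [-1,[-0.2,0,0],[0,0,0]]
    - [-1,[-0.8,0,0],[0,0,0]]
    - [-1,[-0.8,-0.2,0],[0,0,0]]
    - [-1,[0,-0.7,0],[0,0,0]]
    - [-1,[0,-0.8,0],[0,0,0]]
    - [-1,[0,-0.8,0],[0,0,0]]
    - [-1,[0,-0.45,0],[0,0,0]]
    - [-1,[0,0,0],[0,0,0]]

```text
t: 7.85
ee_pos: [489.5, 173.6, 44.7]
orientation: [-3.103, 0.49, -0.002]
ft_force: [-0.7, 0.2, 0.4]
width: 0.5
grasp_force: 0.0
```

```bash
python3 go.py -90 72.5 45
```

```text
t 7.85 p [489.493 173.568  44.723] local -175.69956079727808 72.49916562265429 F [-0.655  0.167  0.408] w 0.48934599284021246 tilt [ 0.001  0.    -1.   ]
turn z units 0.0015031435675096887 q [ 0.318  0.553  1.958 -0.     0.63   2.202]
target [570.958 146.96   45.   ] tool units [ 1.714  0.004 -0.004] after turn [ 1.714 -0.    -0.006]
```

>>> apply_moves:
  targets:
    - [-1,[0.2,0,0],[0,0,0.0015]]
    - [-1,[0.2,0,0],[0,0,0]]
    - [-1,[0.12,0,0],[0,0,0]]
    - [-1,[0.16,0,0],[0,0,0]]
    - [-1,[0.24,0,0],[0,0,0]]
    - [-1,[0.24,0,0],[0,0,0]]
    - [-1,[0.24,0,0],[0,0,0]]
    - [-1,[0.2,0,0],[0,0,0]]

```text
t: 8.85
ee_pos: [565.7, 147.4, 44.6]
orientation: [3.102, -0.497, -0.0]
ft_force: [-2.4, -0.9, -1.2]
width: 0.7
grasp_force: 0.9
```

>>> apply_moves:
  targets:
    - [-1,[0.05,0,0],[0,0,0]]
    - [-1,[0.04,0,0],[0,0,0]]
    - [-1,[0.04,0,0],[0,0,0]]
    - [-1,[0.03,0,0],[0,0,0]]
    - [-1,[0,0,0],[0,0,0]]

```text
t: 9.48
ee_pos: [570.8, 146.0, 44.8]
orientation: [3.102, -0.496, -0.005]
ft_force: [-7.5, 4.5, 5.6]
width: 0.8
grasp_force: 4.5
```

```bash
python3 go.py -90 72.5 45
```

```text
t 9.475 p [570.843 145.956  44.806] local -89.79688345488084 71.50961236582722 F [-7.526  4.521  5.574] w 0.7731062008249693 tilt [-0.003  0.    -1.   ]
turn z units -0.0010709898773520598 q [0.23  0.622 1.799 0.002 0.723 2.117]
target [570.958 146.96   45.   ] tool units [-0.004 -0.02  -0.004] after turn [-0.004 -0.02  -0.004]
```

>>> apply_moves:
  targets:
    - [-1,[-0.2,0,0],[0,0,0]]
    - [-1,[-0.8,0,0],[0,0,0]]
    - [-1,[-0.3,0,-0.6],[0,0,0]]
    - [-1,[0,0,-1],[0,0,0]]
    - [-1,[0,0,-1],[0,0,0]]
    - [-1,[0,0,-1],[0,0,0]]
    - [-1,[0,0,-1],[0,0,0]]
    - [-1,[0,0,-1],[0,0,0]]

```text
t: 10.48
ee_pos: [510.5, 165.4, 326.5]
orientation: [-3.102, 0.497, -0.002]
ft_force: [0.7, 0.4, 0.7]
width: 0.5
grasp_force: 0.0
```

```bash
python3 go.py 95 0 320
```

```text
t 10.475 p [510.506 165.45  326.542] local -153.20466794903166 71.3063030812167 F [0.748 0.388 0.709] w 0.5002291746775881 tilt [ 0.001  0.    -1.   ]
turn z units -0.0011960294315012845 q [ 0.291  0.183  1.717 -0.     1.241  2.18 ]
target [724.305  20.604 320.   ] tool units [4.967 1.417 0.136] after turn [4.964 1.426 0.131]
```

>>> apply_moves:
  targets:
    - [-1,[0.5,0.2,0],[0,0,0]]
    - [-1,[0.8,0.2,0],[0,0,0]]
    - [-1,[0.8,0.2,0],[0,0,0]]
    - [-1,[0.8,0.2,0],[0,0,0]]
    - [-1,[0.8,0.2,0],[0,0,0]]
    - [-1,[0.8,0.2,0],[0,0,0]]
    - [-1,[0.47,0.2,0],[0,0,0]]
    - [-1,[0,0,0],[0,0,0]]

```text
t: 11.48
ee_pos: [725.6, 20.2, 323.8]
orientation: [3.101, -0.499, -0.0]
ft_force: [0.5, 0.4, -0.3]
width: 0.1
grasp_force: 0.0
```

Run:
```python
from go import *
rep((95,0,225))
i=ctrl.get_image("scene")["pixels"]
cv2.imwrite("pics/s2.png",cv2.resize(i[80:320,220:520],None,fx=2,fy=2))
for a in (1.3,1.21,1.15,1.05,.95,.85,.75,.65,.55,.45,.35,.25,.15,.1,.05,0,-.03):
    ca,sa=np.cos(a),np.sin(a); print(a,round(80-140*ca+5*sa+10,1),round(106+140*sa+5*ca,1))
```

```text
t 11.475 p [725.623  20.195 323.802] local 96.38045979211255 0.020022831392136453 F [ 0.488  0.412 -0.293] w 0.1010387282693332 tilt [-0. -0. -1.]
turn z units -0.00234344434714259 q [ 0.012  0.494  1.282 -0.     1.366  1.902]
target [724.305  20.604 225.   ] tool units [-0.028 -0.     1.976] after turn [-0.028  0.     1.976]
1.3 57.4 242.2
1.21 45.3 238.8
1.15 37.4 235.8
1.05 24.7 229.9
0.95 12.6 222.8
0.85 1.4 214.5
0.75 -9.0 205.1
0.65 -18.4 194.7
0.55 -26.7 183.4
0.45 -33.9 171.4
0.35 -39.8 158.7
0.25 -44.4 145.5
0.15 -47.7 131.9
0.1 -48.8 125.0
0.05 -49.6 118.0
0 -50.0 111.0
-0.03 -50.1 106.8
```

View pics/s2.png

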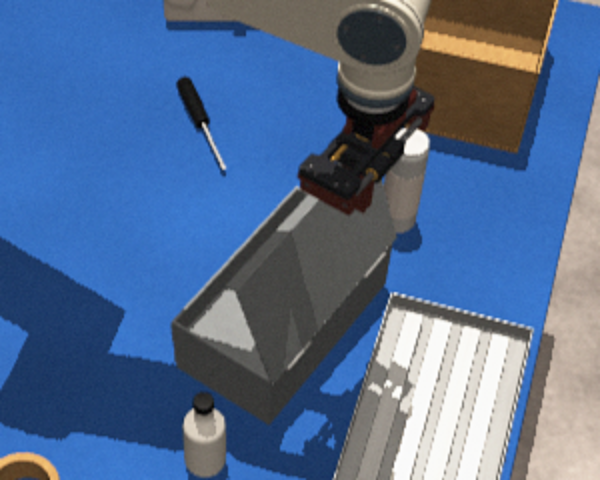

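The picture shows both drawers flush at the chest front, around (250,270). The lid is still open, and the gripper is above and behind its edge. Next I'll lower behind the lid and push it down along an arc.

>>> apply_moves:
  targets:
    - [-1,[0,0,0.5],[0,0,0]]
    - [-1,[0,0,0.8],[0,0,0]]
    - [-1,[-0.2,0,0.4],[0,0,0]]
    - [-1,[-0.4,0,0],[0,0,0]]
    - [-1,[-0.2,0,0],[0,0,0]]
    - [-1,[-0.1,0,0],[0,0,0]]
    - [-1,[-0.1,0,0],[0,0,0]]
    - [-1,[0,0,0],[0,0,0]]

```text
t: 12.52
ee_pos: [677.8, 37.1, 240.3]
orientation: [-3.102, 0.497, -0.002]
ft_force: [0.4, -0.3, 0.1]
width: 0.6
grasp_force: 0.3
```

```bash
python3 go.py 37.4 0 235.8 1.4 0 214.5
```

```text
t 12.525 p [677.816  37.08  240.265] local 45.69339914894162 1.2280430268692601 F [ 0.366 -0.327  0.094] w 0.6356898993519048 tilt [ 0.001  0.    -1.   ]
turn z units -0.0012796147498894672 q [0.037 0.484 1.488 0.    1.168 1.926]
target [669.552  38.488 235.8  ] tool units [-0.166  0.025  0.089] after turn [-0.166  0.025  0.089]
target [635.331  49.665 214.5  ] tool units [-0.886  0.027  0.514] after turn [-0.886  0.025  0.515]
```

>>> apply_moves:
  targets:
    - [-1,[-0.17,0,0.09],[0,0,0]]
    - [-1,[-0.25,0,0.12],[0,0,0]]
    - [-1,[-0.24,0,0.14],[0,0,0]]
    - [-1,[-0.22,0,0.17],[0,0,0]]
    - [-1,[-0.21,0,0.19],[0,0,0]]
    - [-1,[-0.19,0,0.21],[0,0,0]]
    - [-1,[-0.17,0,0.23],[0,0,0]]
    - [-1,[-0.14,0,0.24],[0,0,0]]

```text
t: 13.52
ee_pos: [601.3, 62.0, 169.3]
orientation: [3.102, -0.497, -0.001]
ft_force: [1.8, -1.1, 0.3]
width: 0.5
grasp_force: 0.6
```

```bash
python3 go.py -39.8 0 158.7 -48.8 0 125
```

```text
t 13.525 p [601.297  61.986 169.307] local -34.77712322064201 1.144693212597046 F [ 1.751 -1.059  0.317] w 0.46779402202137665 tilt [-0. -0. -1.]
turn z units -0.0012513547318162939 q [0.083 0.458 1.715 0.    0.969 1.971]
target [596.167  62.457 158.7  ] tool units [-0.1    0.023  0.212] after turn [-0.1    0.023  0.212]
target [587.612  65.252 125.   ] tool units [-0.28   0.023  0.886] after turn [-0.28   0.023  0.886]
```

>>> apply_moves:
  targets:
    - [-1,[-0.1,0,0.21],[0,0,0]]
    - [-1,[-0.09,0,0.26],[0,0,0]]
    - [-1,[-0.07,0,0.27],[0,0,0]]
    - [-1,[-0.02,0,0.14],[0,0,0]]
    - [-1,[-0.01,0,0.1],[0,0,0]]
    - [-1,[0,0,0.08],[0,0,0]]
    - [-1,[0,0,0.04],[0,0,0]]
    - [-1,[0,0,0],[0,0,0]]

```text
t: 14.52
ee_pos: [588.4, 66.3, 115.2]
orientation: [-3.102, 0.497, -0.001]
ft_force: [0.5, 0.3, 0.0]
width: 0.8
grasp_force: 0.0
```

```bash
python3 go.py -50 0 111
```

```text
t 14.525 p [588.402  66.327 115.193] local -48.3831117285665 1.2677240491480894 F [0.526 0.296 0.049] w 0.8080924398595828 tilt [ 0.  0. -1.]
turn z units -0.0012778756019959049 q [ 0.092  0.516  1.773 -0.     0.852  1.981]
target [586.471  65.624 111.   ] tool units [-0.032  0.025  0.084] after turn [-0.032  0.025  0.084]
```

>>> apply_moves:
  targets:
    - [-1,[0,0,0.04],[0,0,0]]
    - [-1,[0,0,0.04],[0,0,0]]
    - [-1,[0,0,0.02],[0,0,0]]
    - [-1,[0,0,0],[0,0,0]]

```text
t: 15.02
ee_pos: [588.5, 66.4, 111.3]
orientation: [-3.102, 0.497, -0.001]
ft_force: [-3.4, 0.5, 10.7]
width: 0.6
grasp_force: 5.2
```

>>> apply_moves:
  targets:
    - [-1,[0,0,0.03],[0,0,0]]
    - [-1,[0,0,0],[0,0,0]]

```text
t: 15.28
ee_pos: [588.5, 66.4, 111.1]
orientation: [-3.102, 0.497, -0.001]
ft_force: [-7.7, -0.3, 23.6]
width: 0.3
grasp_force: 11.2
```

>>> apply_moves:
  targets:
    - [-1,[0,0,-0.2],[0,0,0]]
    - [-1,[0,0,-0.8],[0,0,0]]
    - [-1,[0,0,-1],[0,0,0]]
    - [-1,[-0.5,0,-1],[0,0,0]]
    - [-1,[-1,0,0],[0,0,0]]
    - [-1,[-1,0,0],[0,0,0]]
    - [-1,[-1,0,0],[0,0,0]]
    - [-1,[0,0,0],[0,0,0]]

```text
t: 16.27
ee_pos: [419.1, 121.4, 258.6]
orientation: [3.102, -0.494, -0.002]
ft_force: [0.0, 0.1, 0.1]
width: 1.0
grasp_force: 0.0
```

Run:
```python
from h import *
C=cams()
a=cv2.resize(C["top"]["pixels"][140:340,140:540],None,fx=1.5,fy=1.5); b=cv2.resize(C["scene"]["pixels"][120:340,200:460],None,fx=1.25,fy=1.25)
b=cv2.copyMakeBorder(b,0,max(0,a.shape[0]-b.shape[0]),0,0,0); a=cv2.copyMakeBorder(a,0,max(0,b.shape[0]-a.shape[0]),0,0,0)
o=np.hstack([a,b]); o=cv2.resize(o,(800,int(o.shape[0]*800/o.shape[1]))); cv2.imwrite("pics/f.png",o)
X,Y,TH=634,50.1,-.3157
for l,p in(("drawer_left_front",(-80,72.5,50)),("drawer_right_front",(-80,-72.5,50)),("lid_edge",(-85,0,111))):
    c,s=np.cos(TH),np.sin(TH); q=(X+c*p[0]-s*p[1],Y+s*p[0]+c*p[1],p[2])
    for n in C:
        r=ctrl.pinpoint(l,n); print(l,n,proj(C[n],q).round(1),[(np.round(k["xy"],1),round(k["score"],2)) for k in r[:1]])
for l in("can","glue","tape","driver","mug"): print(l,[(n,np.round(xy,1)) for n,_,xy,_ in tri(l,C)])
```

```text
drawer_left_front scene [351.7 201.2] []
drawer_left_front top [242.5 232. ] []
drawer_right_front scene [321.2 234.8] []
drawer_right_front top [301.2 250.2] [(array([300.6, 252.8]), 0.56)]
lid_edge scene [335.4 203.3] [(array([338.2, 202.8]), 0.82)]
lid_edge top [268.2 239.6] [(array([264.2, 238. ]), 0.87)]
can [('scene', array([417.9, 191.9])), ('top', array([186.6, 169.2]))]
glue [('scene', array([321.9, 313.8])), ('top', array([384. , 225.3]))]
tape [('scene', array([230.2, 334.1])), ('top', array([438.3, 306.8]))]
driver [('top', array([153.6, 307.4]))]
mug [('scene', array([249.6, 405.1])), ('top', array([507.7, 262.5]))]
```

View pics/f.png

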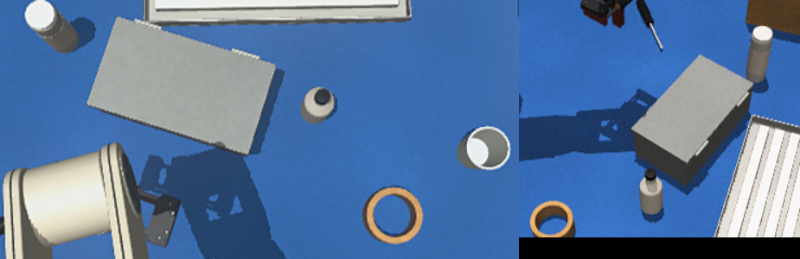

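The chest is fully closed: the lid is flat at (180,85), no drawer sticks out, and the loose things I can see are where they started. I'm handing the job in.

```bash
python3 -c "
from workcell import ctrl; print(ctrl.close_job())"
```

```text
the job is handed in; nothing more can be done
None
```

I pushed both drawers home and shut the lid gently, each until the force rose at its stop; the visible loose things hadn't moved, the bracket and spool are hidden under the lid, and I handed the job in at about 16 s (no verdict shown).

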